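# Line the impact sockets up by size on the display bar

## Task

Stand the four impact sockets on the display bar in order of size, one centred on each round mark: the largest next to the yellow-and-black end block, then steadily smaller down to the smallest next to the white end block. Leave them upright with their hexagonal openings up, let go of, and do not disturb the oil bottle or the wrench.

Things in the scene. Friction and masses are not known exactly. Their poses are not given: they have to be found in the camera images.
- red_socket_mid (a point): Impact socket with a red collar round its top 18 mm; dark steel below: an upright cylinder 50 mm in diameter and 72 mm tall, with a hexagonal opening in its top. This point is its centre, half-way up (36 mm above its foot); z is up along its axis. Stands loose on the bench, about 500 g (give or take a fifth).
- blue_socket_mid (a point): Impact socket with a blue collar round its top 18 mm; dark steel below: an upright cylinder 42 mm in diameter and 64 mm tall, with a hexagonal opening in its top. This point is its centre, half-way up (32 mm above its foot); z is up along its axis. Stands loose on the bench, about 330 g (give or take a fifth).
- white_socket_mid (a point): Impact socket with a white collar round its top 18 mm; dark steel below: an upright cylinder 34 mm in diameter and 56 mm tall, with a hexagonal opening in its top. This point is its centre, half-way up (28 mm above its foot); z is up along its axis. Stands loose on the bench, about 200 g (give or take a fifth).
- green_socket_mid (a point): Impact socket with a green collar round its top 18 mm; dark steel below: an upright cylinder 26 mm in diameter and 48 mm tall, with a hexagonal opening in its top. This point is its centre, half-way up (24 mm above its foot); z is up along its axis. Stands loose on the bench, about 110 g (give or take a fifth).
- bar: Fixed grey display bar lying on the bench, 80 mm (x) by 340 mm (y), 10 mm thick, with four equal round marks in a row along its length: white rings of 62 mm outer diameter round dark discs, flush with its top. Origin: centre of its underside, on the bench; its y axis runs along the row, x across it, z up. The centres of the marks lie at y = -127.5, -42.5, 42.5 and 127.5 mm, x = 0; the top is at z = 10 mm.
- large_end: Fixed end block, yellow with black stripes, 80 x 20 mm and 30 mm tall, standing at one end of the bar, 180 mm from the bar's centre along the row: the end where the LARGEST socket belongs. Which end it stands at differs from start to start. Origin: centre of its underside.
- small_end: Fixed plain white end block, 80 x 20 mm and 30 mm tall, at the other end of the bar: the end of the SMALLEST socket. Origin: centre of its underside.
- oil: Bystander: blue plastic bottle with a black cap, 52 mm in diameter, 120 mm tall, standing on the bench to the left of the bar. Origin: centre of its underside. Not part of the job.
- wrench: Bystander: steel wrench about 170 mm long lying on the bench to the right. Not part of the job.

How it is judged (in metres and radians):
At the end, for the whole second after the job is handed in: Red, blue, white, green stand in that order on the four marks, red next to the yellow-and-black block; each within 12 mm of its mark's centre along and across the bar, 5 mm of standing height and 0.1 rad of upright, opening up, released and at rest (under 0.02 m/s) (x of red_socket_mid in the frame of bar between -0.012 and 0.012 m and z of red_socket_mid in the frame of bar between 0.041 and 0.051 m and angle between each of red_socket_mid, blue_socket_mid, white_socket_mid, green_socket_mid's own z axis and vertical below 0.1 rad and linear speed of each of red_socket, blue_socket, white_socket, green_socket below 0.02 m/s and contact force between each of red_socket, blue_socket, white_socket, green_socket and the fingers below 0.1 N and x of blue_socket_mid in the frame of bar between -0.012 and 0.012 m and z of blue_socket_mid in the frame of bar between 0.037 and 0.047 m and x of white_socket_mid in the frame of bar between -0.012 and 0.012 m and z of white_socket_mid in the frame of bar between 0.033 and 0.043 m and x of green_socket_mid in the frame of bar between -0.012 and 0.012 m and z of green_socket_mid in the frame of bar between 0.029 and 0.039 m and ((y of large_end in the frame of bar above 0 m and y of red_socket_mid in the frame of bar between 0.1155 and 0.1395 m and y of blue_socket_mid in the frame of bar between 0.0305 and 0.0545 m and y of white_socket_mid in the frame of bar between -0.0545 and -0.0305 m and y of green_socket_mid in the frame of bar between -0.1395 and -0.1155 m) or (y of large_end in the frame of bar below 0 m and y of red_socket_mid in the frame of bar between -0.1395 and -0.1155 m and y of blue_socket_mid in the frame of bar between -0.0545 and -0.0305 m and y of white_socket_mid in the frame of bar between 0.0305 and 0.0545 m and y of green_socket_mid in the frame of bar between 0.1155 and 0.1395 m))); the robot touches nothing.
It fails at once if the oil bottle is disturbed (shifted by more than 20 mm) (distance of oil from where it was at the start of the episode above 0.02 m).
It fails at once if the wrench is disturbed (shifted by more than 20 mm) (distance of wrench from where it was at the start of the episode above 0.02 m).
It fails at once if the oil bottle is knocked over (angle between oil's own z axis and vertical above 0.5 rad).
It also fails if it takes over 93 s, if anything falls off the work surface, if the arm or the gripper's body presses on something with over 40 N, if the wrist force passes 120 N, or if a joint passes its speed limit or range.

## Robot

A 6-joint arm with a two-finger parallel gripper is mounted at the origin on the work surface. World frame = base frame: x ahead of the robot, y to its left, z up, the work surface at z = 0. Lengths are in mm, angles in rad, forces in N, time in s.
With the tool pointing down it reaches from about 300 to 775 mm from the base axis. Payload 14.6 kg.
Tool frame: the origin (TCP) lies between the finger pads; the fingertips stand 22 mm ahead of it and the grasp point (between the pads) lies 3 mm ahead of it (finger_overhang is the distance from the TCP to the fingertips, in mm); z points along the fingers, y is the direction in which the jaws open and shut (so a half turn about z gives the same grasp; the last joint's range is limited). The gripper opens to 94 mm and grips with 3 to 60 N. Pads are 16 mm wide; open, the fingers measure 119 mm over their backs; the gripper's body (75 mm by 177 mm) begins 78 mm behind the grasp point.
Start: joints at [-1.372, 0.3, 1.521, -0, 1.321, -0.067], TCP at [144.468, -530.677, 227.446] pointing down, gripper open.
Joint ranges: [-3.03, 3.03], [-0.79, 2.21], [0.23, 2.52], [-1.04, 4.18], [0, 3.07], [-2.55, 2.55]. Speed limits (rad/s): [2.22, 2.22, 2.57, 3.14, 3.14, 3.14].

## Interface

Orientations are given as [roll, pitch, yaw] about the fixed x, y, z axes, in that order (R = Rz(yaw) Ry(pitch) Rx(roll)).
In Python, from cell import * gives the robot as it stands.
- The arm moves only by the tool jog_arm, never from a script. Its argument "increments" is a list of rows, each a list of 7 numbers: the shift along the tool's x, y, z in cm, then the turn, a rotation vector about the tool's x, y, z in degrees, then the finger opening in cm, from 0 to 9.4. In form: [[x, y, z, wx, wy, wz, grip], ...]. A call has 1 to 20 rows; each row shifts and turns the commanded pose from where the row before left it, along the tool's axes as they then stand; what a row does not reach is not made up. A row lasts 1/8 s, in which the tool goes at most 62.5 mm and 10.7 degrees, less where a joint would pass 70% of its speed; a pose out of reach is approached as far as the arm can. A call is refused whole if a number of a shift passes 6.25 or a number of a turn 10.7, either way. A call with a gripper value outside its range is refused whole. The fingers move at their own pace and stop on an object; "squeeze" is the grip in N (left out, the last holds). Time passes only in rows, so rows that do not move let the fingers close. It gives the time, the measured TCP pose, the force and the opening at its end, in the units of the state.
- read_state(): the state, without advancing time (a new reading comes with each control period).
- camera(name): name is "scene" or "side" or "wrist"; returns a dict with "image" (480x640x3 uint8, red, green, blue), "K" (3x3 intrinsics, pixels), "rvec" (rotation vector, rad) and "tvec" (3), from world to camera coordinates, as OpenCV has them. Camera axes: x right, y down, z forward; pixel columns grow to the right and rows downward; lengths in mm; the calibration is good to about 2 mm. A picture is of the moment at which its call begins. There is no depth.
- sign_off(): hands the job in, once; it reports no verdict.
Trained networks look in a picture, given as the dict that the camera call returned (one of the last four; its "shot" number tells which), for a name from the list of things; names that differ only in an ending like _2 or _b are one class to them, and where a whole thing is asked for, a point or a joint stands for the part that bears it (a point fixed in the world has none). Each returns a list of dicts, best first, with "conf" (0 to 1); they miss things now and then, are a little off and sometimes report something else, mostly with a low value. They report only what shows in the picture. A call takes as long as a camera call.
- recognise(picture, name): "centre" ([x, y, z] in mm, in the coordinates of the camera as it stood for that picture, good to about 4 mm: the middle of the surface that is visible of it).
- regions_of(picture, name): "mask" (480x640 bool, what is visible of it).
The state is a dict: "clock": time; "joints": joint angles; "qd": joint speeds; "effort": joint torques, N m; "eef_pos": TCP position; "eef_rot": TCP orientation; "wrist_force": force on the tool from outside, world axes, zero at the start; "moment": the same for the moment, N m; "finger_gap": finger opening in mm.
Only numpy, scipy, OpenCV 4.12 (cv2) and the standard library are available. Lean on these libraries where they do the work, as an engineer would, in place of code of your own. Each camera call takes 0.05 s, during which the arm holds its last target.

## Working session

There is one attempt and no reset: what is moved stays moved. The work goes in short steps, Python scripts to look and compute and a tool call to move; the robot and the scene stay as the last step left them, time stands still between calls to the robot, and variables do not carry over. Pictures are saved under pics/ and viewed, and the job is handed in when it is done.

Besides the shell and the picture viewer there is one more tool, called after "Call:" as name(argument=value, ...), one argument or row to a line, values as JSON. jog_arm: Moves the arm, as the interface text tells. Its arguments: {"type":"object","properties":{"increments":{"type":"array"},"squeeze":{"type":"number"}},"required":["increments"]}

```bash
ls; mkdir -p pics; python3 - <<'E'
from cell import *
import cv2
s=read_state(); print({k:s[k] for k in('clock','eef_pos','eef_rot','finger_gap','joints')})
for n in("scene","side"):
    c=camera(n); cv2.imwrite(f"pics/{n}0.png",c["image"][:,:,::-1]); print(n,c["K"],c["rvec"],c["tvec"],c["shot"])
E
```

```text
pics
{'clock': 0.0, 'eef_pos': array([ 144.42453648, -530.44993048,  226.88971181]), 'eef_rot': array([-3.14043097e+00, -9.98167563e-05,  2.65771682e-01]), 'finger_gap': 94.2324962798198, 'joints': array([-1.37160576e+00,  3.00464972e-01,  1.52158101e+00,  2.30226559e-05,
        1.32071242e+00, -6.65868836e-02])}
scene [[434.63830714   0.         325.23370956]
 [  0.         434.63830714 238.16256323]
 [  0.           0.           1.        ]] [ 1.46929976  2.04925138 -0.91903757] [ 181.86196727 -293.71364606 1352.64425234] 1
side [[540.31427541   0.         307.50332841]
 [  0.         540.31427541 239.53490972]
 [  0.           0.           1.        ]] [ 0.55390085 -2.46330164  1.46260489] [482.65414106 172.64285764 866.45101022] 2
```

View pics/scene0.png

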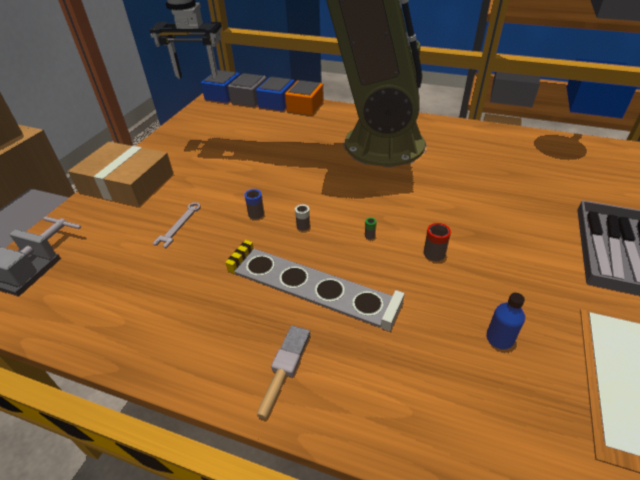

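View pics/side0.png

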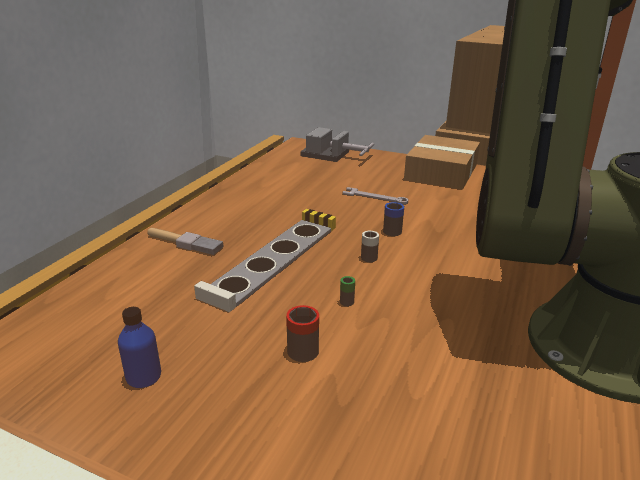

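The scene picture shows the bar with the yellow-and-black block at about (240,256) and the white block at (393,309). The sockets are blue (254,204), white (302,217), green (370,228) and red (437,241). The oil is at (505,325) and the wrench at (180,223). Next I measure everything by fitting silhouettes in both views.

```bash
cat > h.py <<'E'
from cell import *
import cv2, numpy as np
from scipy.optimize import least_squares
S={'red':(50,72),'blue':(42,64),'white':(34,56),'green':(26,48)}
def proj(c,P): return cv2.projectPoints(np.asarray(P,float).reshape(-1,3),c['rvec'],c['tvec'],c['K'],None)[0].reshape(-1,2)
def ray(c,u,z):
    R=cv2.Rodrigues(np.asarray(c['rvec']))[0]; o=-R.T@np.asarray(c['tvec']).ravel()
    d=R.T@np.linalg.inv(c['K'])@np.array([u[0],u[1],1.]); return o+d*(z-o[2])/d[2]
def cyl(x,y,d,h,z0=0):
    a=np.linspace(0,2*np.pi,48,endpoint=False); r=d/2
    return np.vstack([np.c_[x+r*np.cos(a),y+r*np.sin(a),np.full(48,z)] for z in(z0,z0+h)])
def hullc(c,x,y,d,h,z0=0):
    H=cv2.convexHull(proj(c,cyl(x,y,d,h,z0)).astype(np.float32)); m=cv2.moments(H)
    return np.array([m['m10']/m['m00'],m['m01']/m['m00']]),m['m00']
def fit(obs,d,h,z0=0):
    # obs: list of (cam, centroid)
    x0=ray(obs[0][0],obs[0][1],z0+h/2)[:2]
    f=lambda p:np.concatenate([hullc(c,p[0],p[1],d,h,z0)[0]-u for c,u in obs])
    r=least_squares(f,x0); return r.x,r.fun
def cent(m): ys,xs=np.nonzero(m); return np.array([xs.mean(),ys.mean()])
E
python3 - <<'E'
from h import *
cs=[camera(n) for n in("scene","side")]
for k,(d,h) in S.items():
    obs=[]
    for c in cs:
        r=regions_of(c,k+'_socket_mid')
        if not r: print('miss',k); continue
        m=r[0]['mask']; u=cent(m); obs.append((c,u))
        p,_=fit([(c,u)],d,h); print(k,'conf',round(r[0]['conf'],2),'area',m.sum(),round(hullc(c,*p,d,h)[1]),p.round(1),u.round(0))
    print('  both',fit(obs,d,h)[0].round(1),fit(obs,d,h)[1].round(1))
for n,z in(('large_end',15),('small_end',15),('oil',60),('wrench',5),('bar',10)):
    for c in cs:
        r=regions_of(c,n)
        if r: print(n,round(r[0]['conf'],2),ray(c,cent(r[0]['mask']),z).round(0))
# discs
for c in cs:
    r=regions_of(c,'bar'); 
    if not r: continue
    m=cv2.dilate(r[0]['mask'].astype(np.uint8),np.ones((3,3))); g=c['image'].max(2)
    dk=((g<75)&(m>0)).astype(np.uint8)
    n,l,st,ce=cv2.connectedComponentsWithStats(dk)
    for i in range(1,n):
        if st[i,4]>60: print('disc',st[i,4],ce[i].round(1),ray(c,ce[i],10).round(1))
E
```

```text
red conf 0.79 area 827 834 [440.1 223.4] [437. 242.]
red conf 0.59 area 1626 1699 [438.3 219.9] [303. 334.]
  both [438.9 221.2] [-0.9 -0.6 -0.7  0.4]
blue conf 0.79 area 408 484 [ 435.7 -228.2] [254. 204.]
blue conf 0.78 area 561 619 [ 435.7 -235.2] [393. 219.]
  both [ 435.  -228.8] [-0.1 -0.2 -0.6  1.2]
white conf 0.91 area 346 351 [443.7 -96. ] [302. 217.]
white conf 0.88 area 510 511 [ 441.7 -101.5] [370. 246.]
  both [441.5 -95.6] [ 0.5 -0.5 -0.8  1.2]
green conf 0.73 area 235 234 [426.4  68.4] [370. 228.]
green conf 0.73 area 400 420 [426.5  63.3] [347. 291.]
  both [425.9  65.1] [-1.4 -0.5 -0.   0.5]
large_end 0.66 [ 600. -189.   15.]
large_end 0.93 [ 600. -198.   15.]
small_end 0.92 [643. 170.  15.]
small_end 0.53 [ 444. -265.   15.]
oil 0.59 [640. 373.  60.]
oil 0.7 [619. 382.  60.]
wrench 0.98 [ 542. -389.    5.]
wrench 0.66 [ 456. -142.    5.]
bar 0.79 [626.   5.  10.]
bar 0.8 [614.   5.  10.]
disc 283 [259.9 264.7] [ 604.6 -135.2   10. ]
disc 303 [293.5 276.6] [614.3 -50.8  10. ]
disc 338 [329.3 289.2] [623.9  33.6  10. ]
disc 376 [367.2 302.8] [634.  117.8  10. ]
disc 199 [306.  230.3] [ 603.7 -139.5   10. ]
disc 237 [284.5 246.4] [613.2 -54.5  10. ]
disc 277 [260.4 264.2] [623.1  30.   10. ]
disc 320 [233.8 284. ] [632.5 113.4  10. ]
```

Call:
jog_arm(
  increments=[
    [0,0,0,0,0,-8.5,9.4],
    [0,0,0,0,0,-8.5,9.4],
    [0,0,0,0,0,-8.5,9.4],
    [0,0,0,0,0,-8.5,9.4],
    [0,0,0,0,0,-8.5,9.4],
    [0,0,0,0,0,-8.5,9.4],
    [0,0,0,0,0,-8.5,9.4],
    [0,0,0,0,0,-8.7,9.4],
  ],
)

```text
clock: 2.2
eef_pos: [144.5, -530.7, 227.5]
eef_rot: [3.142, 0.0, 1.461]
wrist_force: [-0.5, -0.1, 0.0]
finger_gap: 93.7
```

```bash
cat >> h.py <<'E'
from scipy.spatial.transform import Rotation as Ro
def delta(p,yaw=None):
    s=read_state(); R=Ro.from_euler('xyz',s['eef_rot']).as_matrix()
    d=R.T@(np.asarray(p,float)-s['eef_pos'])/10
    print('clock',round(s['clock'],2),'pos',s['eef_pos'].round(1),'rot',s['eef_rot'].round(3),'gap',s['finger_gap'].round(1),'F',np.round(s['wrist_force'],1))
    print('  go cm',d.round(2), '' if yaw is None else ('wz deg',round(-np.degrees(yaw-s['eef_rot'][2]),1)))
E
python3 -c "
from h import *
delta([435,-229,200],1.456)"
```

```text
Traceback (most recent call last):
  File "h.py", line 25, in delta
    print('clock',round(s['clock'],2),'pos',s['eef_pos'].round(1),'rot',s['eef_rot'].round(3),'gap',s['finger_gap'].round(1),'F',np.round(s['wrist_force'],1))
                                                                                                    ^^^^^^^^^^^^^^^^^^^^^
AttributeError: 'float' object has no attribute 'round'
```

```bash
sed -i "s/s\['finger_gap'\].round(1)/round(float(s['finger_gap']),1)/" h.py
python3 -c "
from h import *
delta([435,-229,200],1.456)"
```

```text
clock 2.2 pos [ 144.5 -530.7  227.5] rot [3.142 0.    1.461] gap 93.7 F [-0.5 -0.1  0. ]
  go cm [33.17 25.57  2.75] ('wz deg', np.float64(0.3))
```

Call:
jog_arm(
  increments=[
    [2,1.5,0,0,0,0.3,9.4],
    [3.4,2.6,0,0,0,0,9.4],
    [3.4,2.6,0,0,0,0,9.4],
    [3.4,2.6,0,0,0,0,9.4],
    [3.4,2.6,0,0,0,0,9.4],
    [3.4,2.6,0.5,0,0,0,9.4],
    [3.4,2.6,0.5,0,0,0,9.4],
    [3.4,2.6,0.5,0,0,0,9.4],
    [3.4,2.6,0.5,0,0,0,9.4],
    [2.5,2.3,0.8,0,0,0,9.4],
    [1.4,1,0,0,0,0,9.4],
    [0,0,0,0,0,0,9.4],
  ],
)

```text
clock: 3.7
eef_pos: [438.3, -232.4, 199.7]
eef_rot: [3.142, 0.0, 1.452]
wrist_force: [-0.0, -0.6, -0.9]
finger_gap: 93.5
```

```bash
python3 - <<'E'
from h import *
delta([435,-229,200],1.456)
c=camera("wrist"); cv2.imwrite("pics/w1.png",c["image"][:,:,::-1])
r=regions_of(c,'blue_socket_mid')
for q in r[:2]: print(q['conf'],q['mask'].sum(),cent(q['mask']),fit([(c,cent(q['mask']))],42,64), hullc(c,*fit([(c,cent(q['mask']))],42,64)[0],42,64)[1])
print(proj(c,[[435,-229,64],[435,-229,0]]))
E
```

```text
clock 3.7 pos [ 438.3 -232.4  199.7] rot [3.142 0.    1.452] gap 93.5 F [-0.  -0.6 -0.9]
  go cm [ 0.3  -0.37 -0.03] ('wz deg', np.float64(-0.2))
0.93 2430 [312.98600823 231.30082305] (array([ 434.35782832, -231.27939785]), array([ 2.44980549e-06, -2.16984688e-08])) 2476.5258252297062
[[313.14678272 234.68685589]
 [313.89679483 218.16206054]]
```

View pics/w1.png

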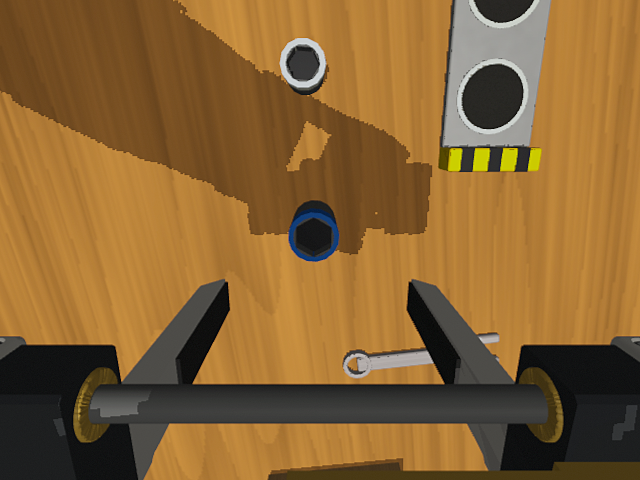

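The wrist picture shows the blue socket at (313,235), with the white socket at (303,65). The yellow block is at (490,159) and the first mark at (493,96). I'll use the wrist view to cross-check the marks as well.

```bash
python3 - <<'E'
from h import *
c=camera("wrist")
g=c['image'].max(2); dk=(g<75).astype(np.uint8)
n,l,st,ce=cv2.connectedComponentsWithStats(dk)
for i in range(1,n):
    if 400<st[i,4]<9000: print(st[i],ce[i].round(1),ray(c,ce[i],10).round(1))
r=regions_of(c,'white_socket_mid')
for q in r[:1]: print(q['conf'],q['mask'].sum(),fit([(c,cent(q['mask']))],34,56)[0])
delta([434.5,-230.5,30],1.456)
E
```

```text
[475   0  58  21 877] [502.7   8.1] [612.2 -70.3  10. ]
[287  45  33  35 869] [302.8  61.2] [442.3 -90.   10. ]
[ 463   63   61   65 3086] [492.8  94.7] [ 604.6 -136.9   10. ]
[450 145  55  25 625] [481.2 156.3] [ 594.6 -188.8   10. ]
[293 199  44  24 434] [314.8 207.9] [ 436.9 -218.    10. ]
[ 294  217   40   39 1215] [313.8 235.7] [ 432.5 -245.1   10. ]
0.82 2069 [442.66448728 -98.31545319]
clock 3.9 pos [ 437.6 -233.4  199.7] rot [3.141 0.    1.45 ] gap 94.0 F [ 0.6  0.7 -0.2]
  go cm [ 0.26 -0.34 16.97] ('wz deg', np.float64(-0.4))
```

Call:
jog_arm(
  increments=[
    [0.25,-0.3,2,0,0,0,9.4],
    [0,0,4,0,0,0,9.4],
    [0,0,4,0,0,0,9.4],
    [0,0,3.5,0,0,0,9.4],
    [0,0,2,0,0,0,9.4],
    [0,0,0.7,0,0,0,9.4],
    [0,0,0,0,0,0,9.4],
    [0,0,0,0,0,0,3.5],
    [0,0,0,0,0,0,3.5],
    [0,0,0,0,0,0,3.5],
    [0,0,0,0,0,0,3.5],
    [0,0,0,0,0,0,3.5],
    [0,0,0,0,0,0,3.5],
  ],
  squeeze=25,
)

```text
clock: 5.52
eef_pos: [435.4, -229.7, 37.4]
eef_rot: [-3.141, -0.0, 1.451]
wrist_force: [-0.7, 0.9, 0.7]
finger_gap: 41.8
```

Call:
jog_arm(
  increments=[
    [0,0,-1.5,0,0,0,3.5],
    [0,0,-3.5,0,0,0,3.5],
    [0,0,-4,0,0,0,3.5],
    [1,0.8,-2,0,0,0,3.5],
    [2.5,2,0,0,0,0,3.5],
    [3,2.4,0,0,0,0,3.5],
    [3,2.4,0,0,0,0,3.5],
    [3,2.4,0,0,0,0,3.5],
    [3,2.4,0,0,0,0,3.5],
    [2.5,2,0,0,0,0,3.5],
    [1.7,1.2,0,0,0,0,3.5],
    [0,0,0,0,0,0,3.5],
    [0,0,0,0,0,0,3.5],
  ],
)

```text
clock: 7.15
eef_pos: [613.4, -53.3, 147.7]
eef_rot: [-3.141, 0.0, 1.451]
wrist_force: [0.2, -0.9, -2.5]
finger_gap: 41.8
```

```bash
python3 - <<'E'
from h import *
c=camera("wrist"); cv2.imwrite("pics/w2.png",c["image"][:,:,::-1])
delta([613.8,-52.7,48],1.456)
for c in [camera("scene"),camera("side")]:
    r=regions_of(c,'blue_socket_mid')
    if r: print(r[0]['conf'],r[0]['mask'].sum(),fit([(c,cent(r[0]['mask']))],42,64,110)[0])
E
```

```text
clock 7.2 pos [613.4 -53.4 147.8] rot [-3.141  0.     1.45 ] gap 41.8 F [-0.  -0.5 -1.9]
  go cm [0.08 0.03 9.98] ('wz deg', np.float64(-0.3))
0.66 441 [613.4644263  -44.35813678]
0.91 578 [618.40231744 -58.27966733]
```

View pics/w2.png

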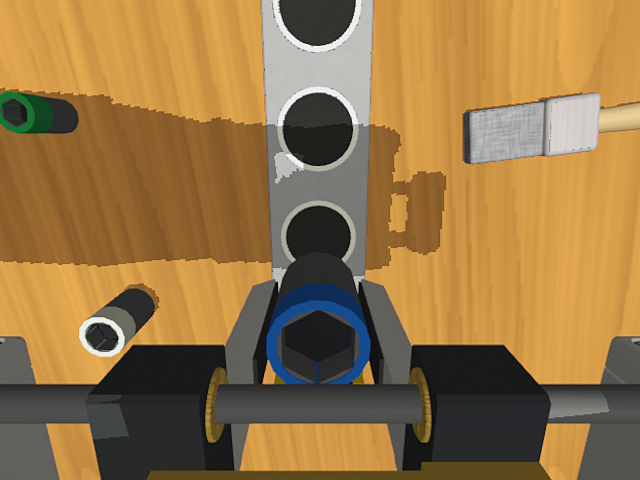

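The picture shows blue held at (318,340), in line with the row (disc centres at x≈318). The partly hidden disc at (320,237) is probably its mark. I'll check that before lowering.

```bash
python3 - <<'E'
from h import *
c=camera("wrist")
for i in range(4):
    p=np.array([618.7,-10.3,10])+(-1.5+i)*np.array([9.67,84.4,0]); print(p,proj(c,p))
print(proj(c,[613.4,-53.4,174.4]))
for u in([318,127.],[318,5.]): print(ray(c,u,10))
E
```

```text
[ 604.195 -136.9     10.   ] [[318.43120186 328.34554035]]
[613.865 -52.5    10.   ] [[317.72698512 236.53653424]]
[623.535  31.9    10.   ] [[316.90568103 129.4628056 ]]
[633.205 116.3    10.   ] [[315.93544038   2.97216195]]
[[317.02154344 345.25927114]]
[624.5850956   33.58602482  10.        ]
[634.49334387 114.88348343  10.        ]
```

Call:
jog_arm(
  increments=[
    [0.1,0.1,2,0,0,0,3.5],
    [0,0,3,0,0,0,3.5],
    [0,0,2.8,0,0,0,3.5],
    [0,0,1.3,0,0,0,3.5],
    [0,0,0.6,0,0,0,3.5],
    [0,0,0.25,0,0,0,3.5],
    [0,0,0,0,0,0,3.5],
    [0,0,0,0,0,0,3.5],
  ],
)

```text
clock: 8.45
eef_pos: [615.3, -52.0, 48.6]
eef_rot: [3.14, 0.0, 1.451]
wrist_force: [-0.9, -0.6, -2.8]
finger_gap: 41.5
```

Call:
jog_arm(
  increments=[
    [0,0,0.1,0,0,0,3.5],
    [0,0,0,0,0,0,3.5],
    [0,0,0,0,0,0,9.4],
    [0,0,0,0,0,0,9.4],
    [0,0,0,0,0,0,9.4],
    [0,0,0,0,0,0,9.4],
    [0,0,-2,0,0,0,9.4],
    [0,0,-4,0,0,0,9.4],
    [0,0,-4,0,0,0,9.4],
    [-0.5,-1.5,-3,0,0,0,9.4],
    [-1.2,-3,-2,0,0,0,9.4],
    [-1.2,-3,0,0,0,0,9.4],
    [-1.2,-3,0,0,0,0,9.4],
    [-1.2,-3,0,0,0,0,9.4],
    [-1.2,-2.1,0,0,0,0,9.4],
    [0,-1,0,0,0,0,9.4],
    [0,0,0,0,0,0,9.4],
  ],
)

```text
clock: 10.58
eef_pos: [442.6, -96.4, 197.8]
eef_rot: [3.14, 0.0, 1.451]
wrist_force: [0.3, 0.3, 0.2]
finger_gap: 93.8
```

```bash
cat >> h.py <<'E'
def look(name,d,h,pic=None,z0=0):
    c=camera("wrist")
    if pic: cv2.imwrite("pics/"+pic,c["image"][:,:,::-1])
    for q in regions_of(c,name)[:1]:
        p,_=fit([(c,cent(q['mask']))],d,h,z0); print(name,round(q['conf'],2),q['mask'].sum(),round(hullc(c,*p,d,h,z0)[1]),p.round(1))
E
python3 - <<'E'
from h import *
look('white_socket_mid',34,56,'w3.png')
delta([442.2,-97.5,34],1.456)
for c in [camera("scene"),camera("side")]:
    r=regions_of(c,'blue_socket_mid')
    if r: print(r[0]['conf'],r[0]['mask'].sum(),fit([(c,cent(r[0]['mask']))],42,64,10)[0])
    cv2.imwrite("pics/s3_%d.png"%c['shot'],c["image"][:,:,::-1])
E
ls pics
```

```text
white_socket_mid 0.85 1648 1637 [442.4 -98.9]
clock 10.68 pos [443.  -96.4 197.3] rot [3.141 0.    1.451] gap 93.7 F [-0.6  0.6  0.6]
  go cm [-0.12 -0.08 16.33] ('wz deg', np.float64(-0.3))
0.85 662 [615.89581206 -50.8231278 ]
0.71 682 [615.37986003 -55.79478584]
s3_12.png
s3_13.png
scene0.png
side0.png
w1.png
w2.png
w3.png
```

View pics/w3.png

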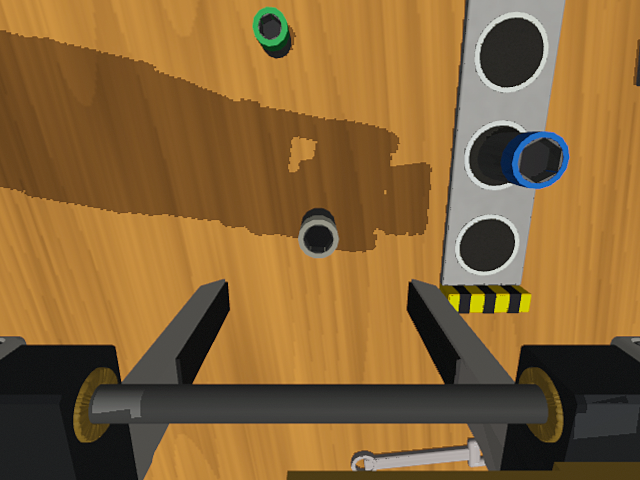

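The picture shows blue standing on the second mark (disc around (495,155)), and white at (318,238) ready to be picked up.

Call:
jog_arm(
  increments=[
    [-0.2,-0.1,2,0,0,0,9.4],
    [0,0,4,0,0,0,9.4],
    [0,0,4,0,0,0,9.4],
    [0,0,3.5,0,0,0,9.4],
    [0,0,2,0,0,0,9.4],
    [0,0,0.8,0,0,0,9.4],
    [0,0,0,0,0,0,9.4],
    [0,0,0,0,0,0,2.7],
    [0,0,0,0,0,0,2.7],
    [0,0,0,0,0,0,2.7],
    [0,0,0,0,0,0,2.7],
    [0,0,0,0,0,0,2.7],
    [0,0,0,0,0,0,2.7],
    [0,0,0,0,0,0,2.7],
  ],
  squeeze=25,
)

```text
clock: 12.62
eef_pos: [441.3, -98.5, 34.0]
eef_rot: [3.141, -0.0, 1.451]
wrist_force: [0.6, 0.2, 0.3]
finger_gap: 33.7
```

Call:
jog_arm(
  increments=[
    [0,0,-1.5,0,0,0,2.7],
    [0,0,-3.5,0,0,0,2.7],
    [0,0,-4,0,0,0,2.7],
    [0.8,0.9,-2,0,0,0,2.7],
    [1.8,2,0,0,0,0,2.7],
    [2.4,2.6,0,0,0,0,2.7],
    [2.4,2.6,0,0,0,0,2.7],
    [2.4,2.6,0,0,0,0,2.7],
    [2.4,2.6,0,0,0,0,2.7],
    [1.8,2,0,0,0,0,2.7],
    [1.1,1.2,0,0,0,0,2.7],
    [0,0,0,0,0,0,2.7],
    [0,0,0,0,0,0,2.7],
  ],
)

```text
clock: 14.25
eef_pos: [622.5, 31.3, 144.3]
eef_rot: [-3.141, 0.0, 1.451]
wrist_force: [0.5, -0.4, -2.1]
finger_gap: 33.9
```

```bash
python3 - <<'E'
from h import *
delta([623.8,32,45],1.456)
E
```

```text
clock 14.25 pos [622.5  31.3 144.3] rot [-3.141  0.     1.451] gap 33.9 F [ 0.5 -0.4 -2.1]
  go cm [0.08 0.12 9.93] ('wz deg', np.float64(-0.3))
```

Call:
jog_arm(
  increments=[
    [0.1,0.1,2,0,0,0,2.7],
    [0,0,3,0,0,0,2.7],
    [0,0,2.8,0,0,0,2.7],
    [0,0,1.3,0,0,0,2.7],
    [0,0,0.6,0,0,0,2.7],
    [0,0,0.2,0,0,0,2.7],
    [0,0,0.1,0,0,0,2.7],
    [0,0,0,0,0,0,2.7],
  ],
)

```text
clock: 15.25
eef_pos: [624.4, 32.6, 44.5]
eef_rot: [3.141, -0.0, 1.451]
wrist_force: [-0.1, -0.3, -1.1]
finger_gap: 33.6
```

Call:
jog_arm(
  increments=[
    [0,0,0.05,0,0,0,2.7],
    [0,0,0,0,0,0,9.4],
    [0,0,0,0,0,0,9.4],
    [0,0,0,0,0,0,9.4],
    [0,0,0,0,0,0,9.4],
    [0,0,0,0,0,0,9.4],
    [0,0,-2,0,0,0,9.4],
    [0,0,-4,0,0,0,9.4],
    [0,0,-4,0,0,0,9.4],
    [0,-1.5,-3,0,0,0,9.4],
    [0.2,-3,-2,0,0,0,9.4],
    [0.2,-4,0,0,0,0,9.4],
    [0.2,-4,0,0,0,0,9.4],
    [0.2,-4,0,0,0,0,9.4],
    [0.2,-2.5,0,0,0,0,9.4],
    [0,-1,0,0,0,0,9.4],
    [0,0,0,0,0,0,9.4],
  ],
)

```text
clock: 17.38
eef_pos: [427.2, 66.4, 194.3]
eef_rot: [3.14, -0.0, 1.451]
wrist_force: [0.3, 0.1, 0.6]
finger_gap: 94.2
```

```bash

python3 - <<'E'
from h import *
look('green_socket_mid',26,48,'w4.png')
delta([426,66,29],1.456)
E
```

```text
green_socket_mid 0.72 994 985 [426.1  65.7]
clock 17.48 pos [427.5  66.3 193.8] rot [ 3.141 -0.     1.451] gap 94.0 F [-0.7 -0.6 -0.1]
  go cm [-0.05 -0.16 16.48] ('wz deg', np.float64(-0.3))
```

View pics/w4.png

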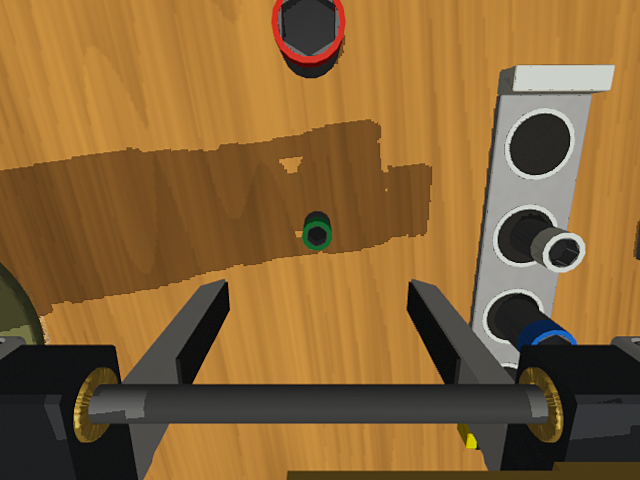

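The picture shows white standing on the third mark (disc around (525,235)), blue on the second, and green at (317,233) under the gripper. The red socket's opening is at (309,22). I'll grasp green with the TCP at about z = 32.

Call:
jog_arm(
  increments=[
    [-0.1,-0.1,2,0,0,0,9.4],
    [0,0,4,0,0,0,9.4],
    [0,0,4,0,0,0,9.4],
    [0,0,3.5,0,0,0,9.4],
    [0,0,2,0,0,0,9.4],
    [0,0,0.7,0,0,0,9.4],
    [0,0,0,0,0,0,9.4],
    [0,0,0,0,0,0,1.9],
    [0,0,0,0,0,0,1.9],
    [0,0,0,0,0,0,1.9],
    [0,0,0,0,0,0,1.9],
    [0,0,0,0,0,0,1.9],
    [0,0,0,0,0,0,1.9],
    [0,0,0,0,0,0,1.9],
    [0,0,0,0,0,0,1.9],
  ],
  squeeze=20,
)

```text
clock: 19.35
eef_pos: [425.7, 65.5, 31.4]
eef_rot: [3.142, -0.0, 1.451]
wrist_force: [1.0, 0.4, -0.5]
finger_gap: 25.8
```

Call:
jog_arm(
  increments=[
    [0,0,-1.5,0,0,0,1.9],
    [0,0,-3.5,0,0,0,1.9],
    [0,0,-4,0,0,0,1.9],
    [0.5,1,-2,0,0,0,1.9],
    [1,2.5,0,0,0,0,1.9],
    [1.2,3.2,0,0,0,0,1.9],
    [1.2,3.2,0,0,0,0,1.9],
    [1.2,3.2,0,0,0,0,1.9],
    [1.2,3.2,0,0,0,0,1.9],
    [0.7,2.2,0,0,0,0,1.9],
    [0.5,1.5,0,0,0,0,1.9],
    [0,0,0,0,0,0,1.9],
    [0,0,0,0,0,0,1.9],
  ],
)

```text
clock: 20.98
eef_pos: [632.7, 116.0, 141.8]
eef_rot: [-3.141, 0.0, 1.451]
wrist_force: [-1.1, 0.7, -1.5]
finger_gap: 25.7
```

```bash
python3 - <<'E'
from h import *
delta([633.5,116.2,42.4],1.456)
E
```

```text
clock 20.98 pos [632.7 116.  141.8] rot [-3.141  0.     1.451] gap 25.7 F [-1.1  0.7 -1.5]
  go cm [0.03 0.08 9.94] ('wz deg', np.float64(-0.3))
```

Call:
jog_arm(
  increments=[
    [0,0.1,2,0,0,0,1.9],
    [0,0,3,0,0,0,1.9],
    [0,0,2.8,0,0,0,1.9],
    [0,0,1.3,0,0,0,1.9],
    [0,0,0.6,0,0,0,1.9],
    [0,0,0.2,0,0,0,1.9],
    [0,0,0.1,0,0,0,1.9],
    [0,0,0,0,0,0,1.9],
  ],
)

```text
clock: 21.98
eef_pos: [634.5, 116.0, 42.0]
eef_rot: [3.141, -0.0, 1.451]
wrist_force: [-0.2, -0.0, -0.9]
finger_gap: 25.6
```

Call:
jog_arm(
  increments=[
    [0,0,0.05,0,0,0,1.9],
    [0,0,0,0,0,0,9.4],
    [0,0,0,0,0,0,9.4],
    [0,0,0,0,0,0,9.4],
    [0,0,0,0,0,0,9.4],
    [0,0,0,0,0,0,9.4],
    [0,0,-2,0,0,0,9.4],
    [0,0,-4,0,0,0,9.4],
    [0,0,-4,0,0,0,9.4],
    [0.5,-1.5,-3,0,0,0,9.4],
    [1.3,-3,-3,0,0,0,9.4],
    [1.5,-4,0,0,0,0,9.4],
    [1.5,-4,0,0,0,0,9.4],
    [1.5,-4,0,0,0,0,9.4],
    [1.3,-3,0,0,0,0,9.4],
    [0.5,-1.1,0,0,0,0,9.4],
    [0,0,0,0,0,0,9.4],
  ],
)

```text
clock: 24.1
eef_pos: [439.6, 221.2, 201.8]
eef_rot: [3.14, -0.001, 1.452]
wrist_force: [0.3, -0.5, 0.3]
finger_gap: 93.7
```

```bash

python3 - <<'E'
from h import *
look('red_socket_mid',50,72,'w5.png')
delta([439,221,42],1.456)
E
```

```text
red_socket_mid 0.75 3503 3520 [439.1 220.7]
clock 24.2 pos [440.2 220.7 201.3] rot [ 3.141 -0.     1.45 ] gap 93.8 F [ 0.1 -0.5 -0. ]
  go cm [ 0.02 -0.13 15.93] ('wz deg', np.float64(-0.3))
```

View pics/w5.png

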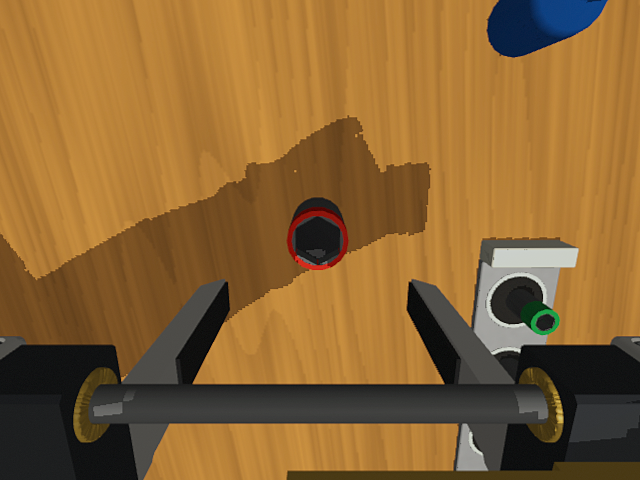

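The picture shows green standing on the fourth mark (disc around (516,298)), and red at (318,240) below the gripper.

Call:
jog_arm(
  increments=[
    [0,-0.1,2,0,0,0,9.4],
    [0,0,4,0,0,0,9.4],
    [0,0,4,0,0,0,9.4],
    [0,0,3.2,0,0,0,9.4],
    [0,0,2,0,0,0,9.4],
    [0,0,0.8,0,0,0,9.4],
    [0,0,0,0,0,0,9.4],
    [0,0,0,0,0,0,4.2],
    [0,0,0,0,0,0,4.2],
    [0,0,0,0,0,0,4.2],
    [0,0,0,0,0,0,4.2],
    [0,0,0,0,0,0,4.2],
    [0,0,0,0,0,0,4.2],
  ],
  squeeze=35,
)

```text
clock: 25.82
eef_pos: [438.6, 221.2, 41.1]
eef_rot: [3.141, -0.0, 1.451]
wrist_force: [0.5, 0.2, 1.7]
finger_gap: 49.4
```

Call:
jog_arm(
  increments=[
    [0,0,-1.5,0,0,0,4.2],
    [0,0,-3.5,0,0,0,4.2],
    [0,0,-4,0,0,0,4.2],
    [-0.8,0.5,-3,0,0,0,4.2],
    [-2,1.2,-1,0,0,0,4.2],
    [-3,1.9,0,0,0,0,4.2],
    [-3,1.9,0,0,0,0,4.2],
    [-3,1.9,0,0,0,0,4.2],
    [-3,1.9,0,0,0,0,4.2],
    [-3,1.9,0,0,0,0,4.2],
    [-3,1.9,0,0,0,0,4.2],
    [-3,1.9,0,0,0,0,4.2],
    [-3,1.9,0,0,0,0,4.2],
    [-3,1.9,0,0,0,0,4.2],
    [-2.5,1.3,0,0,0,0,4.2],
    [-1.3,0.6,0,0,0,0,4.2],
    [0,0,0,0,0,0,4.2],
    [0,0,0,0,0,0,4.2],
  ],
)

```text
clock: 28.08
eef_pos: [603.4, -136.3, 171.0]
eef_rot: [-3.141, -0.0, 1.451]
wrist_force: [1.1, 0.3, -5.5]
finger_gap: 49.4
```

```bash
python3 - <<'E'
from h import *
delta([604.4,-137,52],1.456)
E
```

```text
clock 28.07 pos [ 603.4 -136.3  171. ] rot [-3.141 -0.     1.451] gap 49.4 F [ 1.1  0.3 -5.5]
  go cm [-0.07  0.11 11.9 ] ('wz deg', np.float64(-0.3))
```

Call:
jog_arm(
  increments=[
    [-0.1,0.1,2,0,0,0,4.2],
    [0,0,3.5,0,0,0,4.2],
    [0,0,3.5,0,0,0,4.2],
    [0,0,1.6,0,0,0,4.2],
    [0,0,0.8,0,0,0,4.2],
    [0,0,0.4,0,0,0,4.2],
    [0,0,0.1,0,0,0,4.2],
    [0,0,0,0,0,0,4.2],
  ],
)

```text
clock: 29.08
eef_pos: [604.9, -138.4, 52.6]
eef_rot: [3.141, 0.0, 1.451]
wrist_force: [0.5, 0.1, -5.2]
finger_gap: 49.3
```

Call:
jog_arm(
  increments=[
    [0,0,0.15,0,0,0,4.2],
    [0,0,0,0,0,0,4.2],
    [0,0,0,0,0,0,9.4],
    [0,0,0,0,0,0,9.4],
    [0,0,0,0,0,0,9.4],
    [0,0,0,0,0,0,9.4],
    [0,0,-2,0,0,0,9.4],
    [0,0,-4,0,0,0,9.4],
    [0,0,-4,0,0,0,9.4],
    [0,-1,-4,0,0,0,9.4],
    [0,-3,-4,0,0,0,9.4],
    [0,-3,-2,0,0,0,9.4],
    [0,-3,0,0,0,0,9.4],
    [0,-3,0,0,0,0,9.4],
    [0,-2,0,0,0,0,9.4],
    [0,0,0,0,0,0,9.4],
    [0,0,0,0,0,0,9.4],
  ],
)

```text
clock: 31.2
eef_pos: [456.2, -120.5, 251.2]
eef_rot: [3.14, 0.0, 1.451]
wrist_force: [-0.4, -0.4, -0.4]
finger_gap: 93.7
```

```bash
python3 - <<'E'
from h import *
M=dict(zip(S,[np.array([618.7,-10.3])+(-1.5+i)*np.array([9.67,84.4]) for i in range(4)]))
delta([0,0,0])
for n in("scene","side"):
    c=camera(n); cv2.imwrite(f"pics/{n}9.png",c["image"][:,:,::-1])
    off={'scene':np.array([.3,1.7]),'side':np.array([-.9,-2.5])}[n]  # camera's own mark bias vs mean
    for k,(d,h) in S.items():
        r=regions_of(c,k+'_socket_mid')
        if r:
            p=fit([(c,cent(r[0]['mask']))],d,h,10)[0]; print(n,k,round(r[0]['conf'],2),r[0]['mask'].sum(),round(hullc(c,*p,d,h,10)[1]),'vs mark',(p-M[k]).round(1),'bias-corr',(p-M[k]-off).round(1))
        else: print('miss',n,k)
E
```

```text
clock 31.2 pos [ 456.2 -120.5  251.2] rot [3.14  0.    1.451] gap 93.7 F [-0.4 -0.4 -0.4]
  go cm [  6.51 -46.77  25.07] 
scene red 0.84 796 862 vs mark [-0.3 -0.2] bias-corr [-0.6 -1.9]
scene blue 0.84 623 655 vs mark [0.9 1.3] bias-corr [ 0.6 -0.4]
scene white 0.6 399 473 vs mark [2.2 3.7] bias-corr [1.9 2. ]
scene green 0.55 307 314 vs mark [1.9 2.5] bias-corr [1.6 0.8]
side red 0.9 851 852 vs mark [ 0.7 -5.6] bias-corr [ 1.6 -3.1]
side blue 0.87 692 702 vs mark [ 1.5 -3.6] bias-corr [ 2.4 -1.1]
side white 0.58 539 549 vs mark [ 1.9 -2.4] bias-corr [2.8 0.1]
side green 0.75 357 396 vs mark [ 2.8 -4.1] bias-corr [ 3.7 -1.6]
```

```bash
python3 -c "
import cv2,numpy as np
a=cv2.imread('pics/scene9.png')[180:360,200:440];b=cv2.imread('pics/side9.png')[160:340,180:420]
cv2.imwrite('pics/fin.png',cv2.resize(np.vstack([a,b]),None,fx=1.65,fy=1.65,interpolation=2))"
```

```text
(no output)
```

View pics/scene9.png

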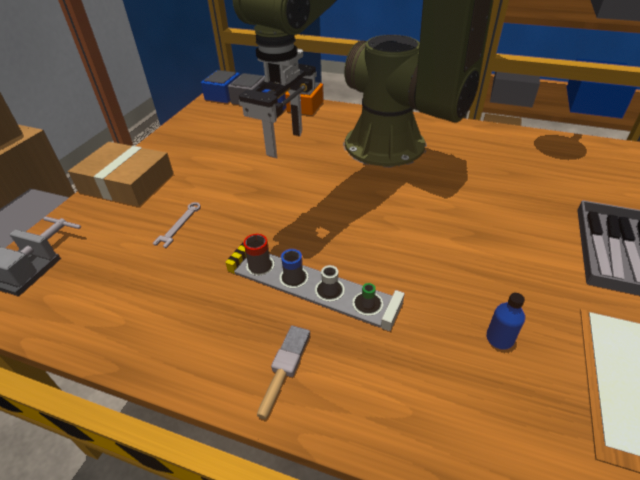

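View pics/fin.png

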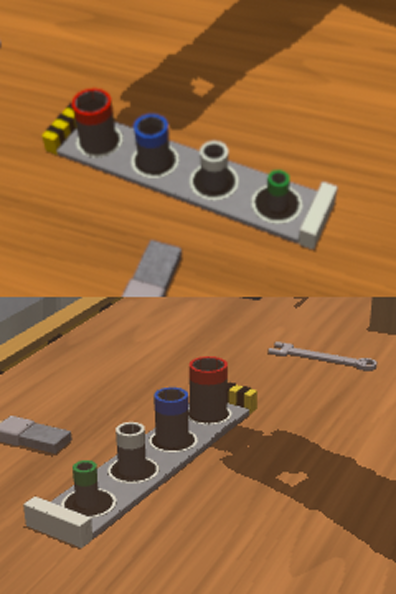

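Both pictures show all four sockets upright on their marks in the right order: red (257,252), blue (291,266), white (329,281) and green (369,297) in the scene view. The oil and wrench are where they were at the start. Every offset is within about 4 mm of its mark after correcting each camera's bias, and 6 mm before.

```bash
python3 -c "
from cell import *
print(sign_off())"
```

```text
the job is handed in; nothing more can be done
None
```

I placed all four sockets on the display bar in order: red next to the yellow-and-black block, then blue, white and green next to the white block. I then opened the gripper, backed the arm away and handed the job in at about 31 s, against the 93 s limit. `sign_off()` gives no verdict.

- **Position:** the final scene and side pictures show all four upright with their openings up. Each is within about 4 mm of its mark's centre after correcting each camera's bias, and at most 5.6 mm uncorrected. The limit is 12 mm.
- **Disagreement:** the scene and side cameras differ by about 4 mm along the row, on both sockets and marks. I averaged them for the marks, and the one wrist-camera check, at red's mark, agreed with that average to within about 0.5 mm.
- **Mid-air check:** two camera fits of the blue socket while it was held disagreed by 14 mm along the row. I put that down to the fingers hiding part of it. After it was released, both cameras put it within 4 mm of its mark.
- **Bystanders:** the oil bottle and wrench look unmoved in the final scene picture, but I did not re-measure them.

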